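# Blue scarf ring on the hall accessory bar, then its end knob

### The job

Thread the blue scarf ring on to the horizontal rod of the accessory bar, well in from the end, then push the wooden end knob on to the rod's tip as far as it goes so that the ring cannot slip off. Let go of both and leave the white scarf ring where it stands.

Things in the scene. Friction and masses are not known exactly. Their poses are not given: they have to be found in the camera images.
- rod_tip (a point): Centre of the free end of a level steel rod 16 mm across, 110 mm above the shelf, on a fixed beech accessory bar. Its y axis points along the rod from this tip to the post, z up. The rod is 150 mm long from tip to post; the post is 28 mm wide, 126 mm tall; its foot, 12 mm thick, reaches 80 mm out under the rod. Parts go on from the tip towards +y.
- blue_ring_centre (a point): Centre of the blue plastic scarf ring (loose, about 50 g): a square frame 56 x 56 mm, 28 mm thick, walls 8 mm, with a square hole 40 x 40 mm right through along its y axis. It stands on edge, hole level and roughly facing the rod, this centre 28 mm above the shelf. Grasp it from above over its 56 mm width (its x axis).
- knob_centre (a point): Centre of the beech end knob (loose, about 60 g): square cap 48 x 48 mm, 50 mm long along its y axis; blind square bore 34 x 34 mm, 42 mm deep, open at +y, mouth roughly towards the rod; steel disc on the closed end. Centre 24 mm above the shelf. Fully home, it lies 17 mm inward of the rod tip; it hangs loosely there. Grasp it from above over its 48 mm width (its x axis).
- white_ring_centre (a point): Centre of the white plastic scarf ring, a bystander of the same shape and size as the blue one, loose, standing on the shelf in the same way; not to be disturbed.
There are look-alikes about, which are no part of the job. Leave any pink look-alike of the part that bears blue_ring_centre alone.

How it is judged:
On the way, in this order (a step that is already met when the one before it is completed fails the run):
1. the blue ring is threaded on the rod, its centre 35 mm or more in from the tip (y of blue_ring_centre in the frame of rod_tip between 0.035 and 0.16 m and x of blue_ring_centre in the frame of rod_tip between -0.02 and 0.02 m and z of blue_ring_centre in the frame of rod_tip between -0.025 and 0.02 m and angle between the y axis of blue_ring_centre and the y axis of rod_tip, either way round below 0.4 rad), for 0.2 s.
2. the knob is on the rod's tip, within 13 mm of fully home (y of knob_centre in the frame of rod_tip between 0.004 and 0.03 m and x of knob_centre in the frame of rod_tip between -0.016 and 0.016 m and z of knob_centre in the frame of rod_tip between -0.02 and 0.016 m and angle between the y axis of knob_centre and the y axis of rod_tip, either way round below 0.3 rad), for 0.2 s.
At the end, for the whole second after the job is handed in: Both released and at rest. Blue ring on the rod: centre 35 mm or more in from the tip, within 20 mm sideways and 25 mm below the rod axis, hole within 0.4 rad of the rod. Knob on the tip: within 13 mm of fully home, 16 mm sideways, 20 mm below the axis, 0.3 rad (all of step 1 and all of step 2 and linear speed of each of blue_ring, knob below 0.03 m/s); the robot touches nothing.
It fails at once if the white scarf ring is moved more than 30 mm (distance of white_ring_centre from where it was at the start of the episode above 0.03 m).
It also fails if it takes over 58 s, if anything falls off the work surface, if the arm or the gripper's body presses on something with over 40 N, if the wrist force passes 120 N, or if a joint passes its speed limit or range.

### The arm

A 6-joint arm with a two-finger parallel gripper is mounted at the origin on the work surface. World frame = base frame: x ahead of the robot, y to its left, z up, the work surface at z = 0. Lengths are in m, angles in rad, forces in N, time in s.
With the tool pointing down it reaches from about 0.35 to 0.775 m from the base axis. Payload 7.3 kg.
Tool frame: the origin (TCP) lies where the fingers leave the gripper's body, on its centre line; the fingertips stand 66 mm ahead of it and the grasp point (between the pads) lies 47 mm ahead of it; x points along the fingers, y is the direction in which the jaws open and shut, and the axes are right-handed (so a half turn about x gives the same grasp; the last joint's range is limited). The gripper opens to 92 mm and grips with 3 to 60 N. Pads are 19 mm wide; open, the fingers measure 130 mm over their backs; the gripper's body (75 mm by 190 mm) begins 47 mm behind the grasp point.
Start: joints at [0.959, 0.342, 1.524, -0, 1.275, -0.146], TCP at [0.236, 0.469, 0.292] pointing down, gripper open.
Joint ranges: [-2.53, 2.53], [-0.77, 2.02], [0.04, 2.7], [-1, 4.14], [0.28, 2.66], [-3.11, 3.11]. Speed limits (rad/s): [2.57, 2.57, 3.14, 3.14, 3.14, 3.14].

### API

Orientations are given as a unit quaternion [w, x, y, z].
In Python, from rig import ctrl, vision gives the robot as it stands.
- The arm moves only by the shell command python3 -m crank 'ROWS' [OPENING] [FORCE]. ROWS is JSON, a list of rows, each a list of 4 numbers: the shift along the tool's x, y, z in cm, then the turn about the tool's x in degrees. In form: [[tx, ty, tz, yaw], ...]. A call has 1 to 8 rows; each row shifts and turns the pose as measured when the row begins, along the tool's axes as they then stand; what a row does not reach is not made up. A row lasts 1/12 s, in which the tool goes at most 41.7 mm and 7.16 degrees, less where a joint would pass 70% of its speed; a pose out of reach is approached as far as the arm can. A call is refused whole if a number of a shift passes 4.17 or a number of a turn 7.16, either way. A call with a gripper value outside its range is refused whole. OPENING is the opening in per cent of the stroke, from 0 (shut) to 100 (fully open), set as the call begins (- or left out, the last holds). The fingers move at their own pace and stop on an object; FORCE is the grip in N (left out, the last holds). Time passes only in rows, so rows that do not move let the fingers close. It gives the time, the measured TCP pose, the force and the opening at its end, in the units of the state.
- ctrl.read_state(): the state, without advancing time (a new reading comes with each control period).
- vision.read_camera(name): name is "scene" or "side" or "wrist"; returns a dict with "img" (400x640x3 uint8, red, green, blue), "fx", "fy", "cx", "cy" (pixels), "position" and "orientation" of the camera in the world; the wrist camera has in their place "mount" (4x4, takes a point from camera to tool coordinates, whose origin is the TCP and whose axes are the tool frame's). Camera axes: x right, y down, z forward; pixel columns grow to the right and rows downward; lengths in m; the calibration is good to about 2 mm. A picture is of the moment at which its call begins: read the wrist's pose just before it. There is no depth.
- ctrl.close_job(): hands the job in, once; it reports no verdict.
The state is a dict: "time_s": time; "joint_pos": joint angles; "joint_velocities": joint speeds; "joint_efforts": joint torques, N m; "ee_pos": TCP position; "tcp_rot": TCP orientation; "contact_force": force on the tool from outside, world axes, zero at the start; "ft_torque": the same for the moment, N m; "gripper_width": opening from 0.0 (shut) to 1.0 (fully open).
Only numpy, scipy, OpenCV 4.12 (cv2) and the standard library are available. Lean on these libraries where they do the work, as an engineer would, in place of code of your own. Each camera call takes 0.05 s, during which the arm holds its last target.

## Working session

There is one attempt and no reset: what is moved stays moved. The work goes in short steps, Python scripts to look and compute and a shell command to move; the robot and the scene stay as the last step left them, time stands still between calls to the robot, and variables do not carry over. Pictures are saved under pics/ and viewed, and the job is handed in when it is done.

```bash
ls; mkdir -p pics
python3 - <<'E'
from rig import ctrl, vision
import cv2
s=ctrl.read_state();print(s)
for n in ["scene","side","wrist"]:
    c=vision.read_camera(n);cv2.imwrite(f"pics/{n}0.png",c["img"][:,:,::-1]);print({k:v for k,v in c.items() if k!="img"})
E
```

```text
pics
{'time_s': 0.0, 'joint_pos': array([ 9.59022018e-01,  3.42733046e-01,  1.52502547e+00,  1.66070716e-05,
        1.27535226e+00, -1.45991599e-01]), 'joint_velocities': array([-0.00059772,  0.00058941, -0.0003482 ,  0.00033048, -0.00169036,
       -0.00160714]), 'joint_efforts': array([ 4.00358276e-04, -4.31237805e+01, -2.44218779e+01,  7.20829703e-02,
        5.61530620e-02, -1.64048947e-04]), 'ee_pos': array([0.23558879, 0.46883919, 0.29153656]), 'tcp_rot': array([ 0.68781279,  0.16269946,  0.68822029, -0.16369265]), 'contact_force': array([ 0.35642878,  0.1228228 , -1.01831461]), 'ft_torque': array([0.04227635, 0.0026413 , 0.03095616]), 'gripper_width': 0.9959476376382664}
{'fx': 377.08993873249057, 'fy': 377.08993873249057, 'cx': 322.3822184661969, 'cy': 198.19721147761226, 'position': array([ 0.93013186, -0.16308786,  0.68362886]), 'orientation': array([-0.20265751,  0.72240741,  0.63548657, -0.18224789])}
{'fx': 445.9909805234946, 'fy': 445.9909805234946, 'cx': 333.00292238384975, 'cy': 197.35237558613738, 'position': array([0.39931173, 0.36167549, 0.5305932 ]), 'orientation': array([ 0.0816152 , -0.15666482,  0.8962222 , -0.40691628])}
{'fx': 336.78008763760585, 'fy': 336.78008763760585, 'cx': 318.5836614951529, 'cy': 203.63999777719218, 'mount': array([[ 2.12112544e-04, -3.03996079e-01,  9.52673259e-01,
        -9.32894300e-02],
       [ 9.99999819e-01,  6.01486913e-04, -3.07165577e-05,
        -1.90428221e-04],
       [-5.63682785e-04,  9.52673093e-01,  3.03996151e-01,
        -8.24145324e-02],
       [ 0.00000000e+00,  0.00000000e+00,  0.00000000e+00,
         1.00000000e+00]])}
```

View pics/scene0.png

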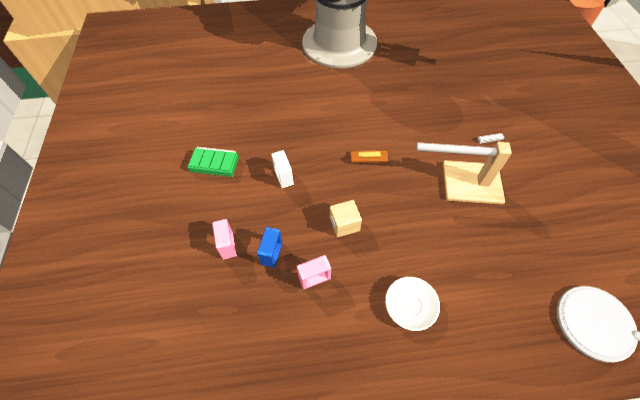

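View pics/side0.png

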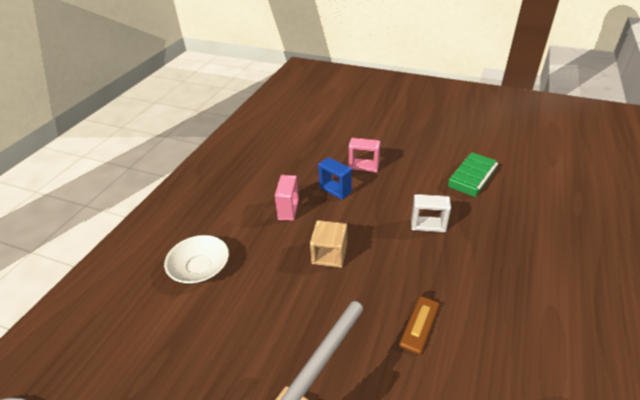

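View pics/wrist0.png

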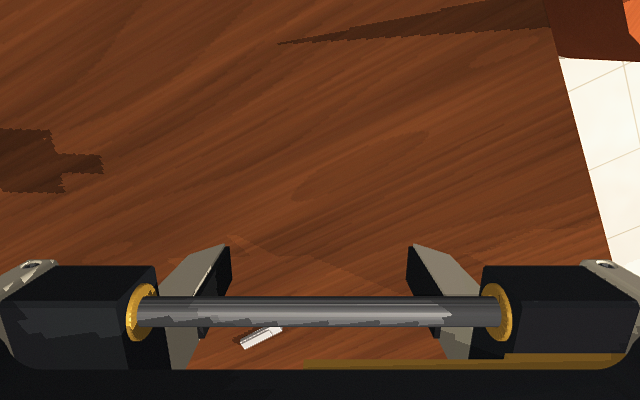

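Scene view: there is one blue ring at (270,247). The pink look-alikes are at (225,240) and (314,272), the white ring is at (283,169), and the knob is at (346,218). The rod runs from its tip at (419,147) to the post at (500,160). Next, enlarged crops to confirm these.

```bash
cat > h.py <<'E'
import numpy as np,cv2
from scipy.spatial.transform import Rotation as R
from rig import ctrl,vision
def rot(q): return R.from_quat([q[1],q[2],q[3],q[0]]).as_matrix()
def cam(n):
    s=ctrl.read_state(); c=vision.read_camera(n)
    if n=="wrist":
        T=np.eye(4);T[:3,:3]=rot(s["tcp_rot"]);T[:3,3]=s["ee_pos"];T=T@c["mount"]
        c["R"],c["p"]=T[:3,:3],T[:3,3]
    else: c["R"],c["p"]=rot(c["orientation"]),c["position"]
    return c
def ray(c,u,v): return c["p"],c["R"]@np.array([(u-c["cx"])/c["fx"],(v-c["cy"])/c["fy"],1])
def plane(c,u,v,z):
    p,d=ray(c,u,v); return p+d*(z-p[2])/d[2]
def tri(c1,a,c2,b):
    p,d=ray(c1,*a);q,e=ray(c2,*b);t=np.linalg.lstsq(np.c_[d,-e],q-p,rcond=None)[0]
    A,B=p+d*t[0],q+e*t[1];return (A+B)/2,np.linalg.norm(A-B)
def proj(c,P):
    x=c["R"].T@(np.asarray(P)-c["p"]);return np.array([c["fx"]*x[0]/x[2]+c["cx"],c["fy"]*x[1]/x[2]+c["cy"]])
def crop(c,x,y,w,h,k,f):
    cv2.imwrite(f,cv2.resize(c["img"][y:y+h,x:x+w,::-1],None,fx=k,fy=k,interpolation=cv2.INTER_CUBIC))
E
python3 - <<'E'
from h import *
a=cam("scene");b=cam("side")
crop(a,190,130,200,150,4,"pics/c1.png")
crop(a,400,110,130,110,5,"pics/c2.png")
crop(b,260,120,200,150,4,"pics/c3.png")
crop(b,260,280,130,110,5,"pics/c4.png")
E
```

```text
(no output)
```

View pics/c1.png

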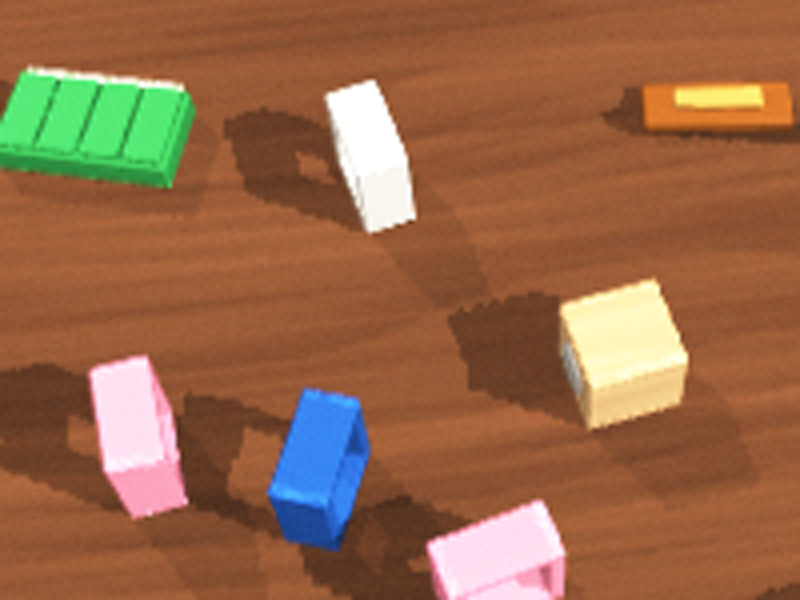

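View pics/c2.png

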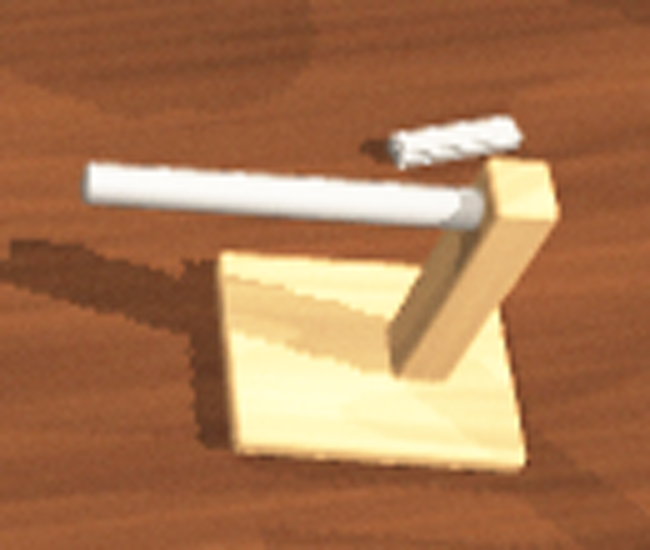

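View pics/c3.png

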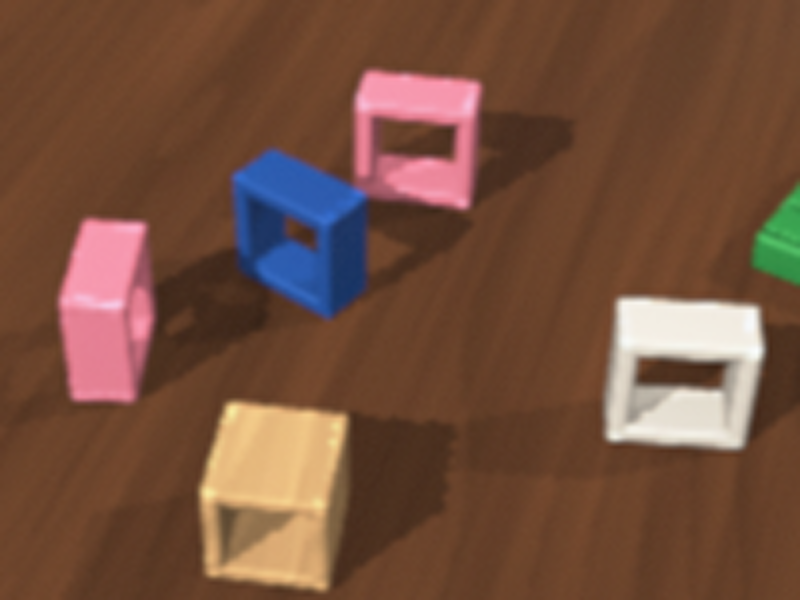

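View pics/c4.png

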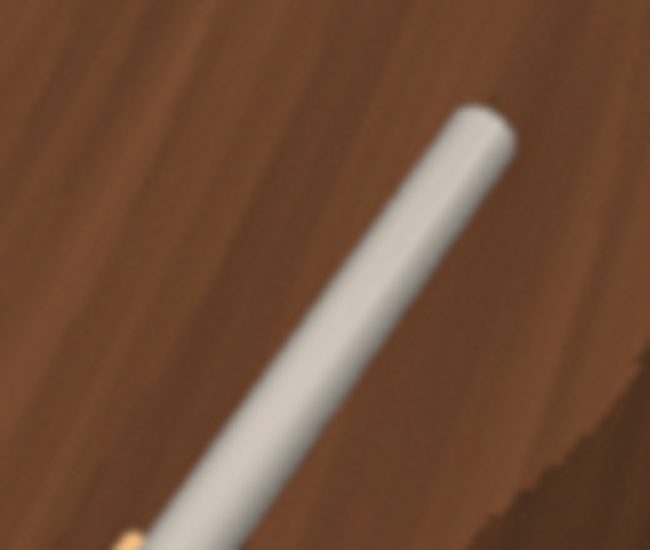

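```bash
cat > m.py <<'E'
from h import *
a=cam("scene");b=cam("side")
def P(c,x0,y0,k,pts,z): return np.array([plane(c,x0+(px+.5)/k-.5,y0+(py+.5)/k-.5,z) for px,py in pts])
def rep(n,q):
    print(n,"c",q.mean(0).round(4)); e=np.roll(q,-1,0)-q
    print("  len",np.linalg.norm(e,axis=1).round(4),"dir",np.degrees(np.arctan2(e[:,1],e[:,0])).round(1))
rep("blue sc",P(a,190,130,4,[(310,389),(360,400),(322,500),(271,488)],.056))
rep("blue sd",P(b,260,120,4,[(272,150),(366,192),(328,220),(235,176)],.056))
rep("knob sc",P(a,190,130,4,[(560,307),(655,280),(687,352),(588,386)],.048))
rep("knob sd",P(b,260,120,4,[(230,402),(347,412),(328,500),(203,488)],.048))
rep("white sc",P(a,190,130,4,[(326,93),(374,81),(409,154),(361,170)],.056))
rep("white sd",P(b,260,120,4,[(617,299),(757,306),(761,352),(613,348)],.056))
q=P(a,400,110,5,[(90,184),(480,208)],.110);print("rod sc",q.round(4),np.linalg.norm(q[1]-q[0]),np.degrees(np.arctan2(*(q[1]-q[0])[1::-1])))
q=P(b,260,280,5,[(483,128),(200,530)],.110);print("rod sd",q.round(4),np.degrees(np.arctan2(*(q[1]-q[0])[1::-1])))
f=lambda x0,y0,k,p:(x0+(p[0]+.5)/k-.5,y0+(p[1]+.5)/k-.5)
print(tri(a,f(400,110,5,(90,184)),b,f(260,280,5,(483,126))))
q=P(a,400,110,5,[(220,258),(420,265),(525,467),(235,455)],.012);rep("foot",q)
E
python3 m.py
```

```text
blue sc c [ 0.6235 -0.227   0.056 ]
  len [0.0244 0.0519 0.0241 0.0518] dir [  69.   -22.9 -111.3  157.4]
blue sd c [ 0.6247 -0.229   0.056 ]
  len [0.0528 0.0259 0.0524 0.0252] dir [ 162.3   69.3  -18.3 -109.9]
knob sc c [ 0.5787 -0.0776  0.048 ]
  len [0.0495 0.0427 0.0511 0.0452] dir [ 100.8   11.3  -76.4 -170.8]
knob sd c [ 0.579  -0.0794  0.048 ]
  len [0.0459 0.0469 0.0468 0.0466] dir [-167.8  100.5   11.9  -80.5]
white sc c [ 0.4438 -0.191   0.056 ]
  len [0.0262 0.0522 0.0261 0.0544] dir [ 100.5   16.   -74.7 -164. ]
white sd c [ 0.4458 -0.1907  0.056 ]
  len [0.056  0.0278 0.0576 0.0301] dir [-165.4  102.4   16.8  -80.4]
rod sc [[0.4856 0.077  0.11  ]
 [0.5168 0.2228 0.11  ]] 0.14912501580508586 77.92876146912609
rod sd [[0.4861 0.0749 0.11  ]
 [0.5089 0.1817 0.11  ]] 77.94421928765499
(array([0.48633428, 0.07601608, 0.11160624]), np.float64(0.0011526521341576595))
foot c [0.5175 0.2033 0.012 ]
  len [0.0878 0.1062 0.1189 0.1029] dir [  80.     3.6 -100.2  166.6]
```

```bash
cat >> h.py <<'E'
def ax():
    s=ctrl.read_state();M=rot(s["tcp_rot"]);return s,M
def go(p,head=None):
    """print remaining shift (cm, tool axes) to TCP p and yaw (deg) to bring tool y to heading (mod 180)"""
    s,M=ax();d=M.T@(np.asarray(p)-s["ee_pos"])*100
    h=np.degrees(np.arctan2(M[1,1],M[0,1]))
    print("t",round(s["time_s"],2),"pos",s["ee_pos"].round(4),"head",h.round(2),"down",M[:,0].round(3),"F",s["contact_force"].round(1),"w",round(s["gripper_width"],3),"j6",round(s["joint_pos"][5],2))
    print("shift cm",d.round(2),"norm",np.linalg.norm(d).round(2))
    if head is not None:
        y=-(head-h); y=(y+90)%180-90; print("yaw",round(y,2))
        a=np.radians(y);c,q=np.cos(a),np.sin(a)
        print("shift after yaw",(np.array([[1,0,0],[0,c,q],[0,-q,c]])@d).round(2))
E
python3 - <<'E'
from h import *
a=cam("scene")
# pink positions, top face
for u,v in [(225,240),(314,272)]: print(plane(a,u,v-7,.056))
go([.624,-.228,.20],-20.3)
E
```

```text
[ 0.59794393 -0.30644016  0.056     ]
[ 0.68145202 -0.15005862  0.056     ]
t 0.4 pos [0.2358 0.4691 0.2921] head 63.31 down [-0. -0. -1.] F [0.1 0.1 0.2] w 1.002 j6 -0.15
shift cm [  9.22 -44.84  65.99] norm 80.32
yaw 83.61
shift after yaw [ 9.22 60.6  51.91]
```

```bash
python3 -m crank '[[0,0,0,7],[0,0,0,7],[0,0,0,7],[0,0,0,7],[0,0,0,7],[0,0,0,7],[0,0,0,7],[0,0,0,7]]' 80 && python3 -m crank '[[0,0,0,7],[0,0,0,7],[0,0,0,7],[0,0,0,7],[0,0,0,0]]'; python3 -c "
from h import *
go([.624,-.228,.20],-20.3)"
```

```text
time_s: 1.07
ee_pos: [0.2356, 0.4689, 0.292]
tcp_rot: [0.526, 0.473, 0.526, -0.473]
contact_force: [-0.5, 0.1, -0.1]
gripper_width: 0.801
time_s: 1.48
ee_pos: [0.2356, 0.4688, 0.2919]
tcp_rot: [-0.391, -0.589, -0.391, 0.59]
contact_force: [-0.2, -0.0, 0.5]
gripper_width: 0.803
t 1.48 pos [0.2356 0.4688 0.2919] head -22.89 down [-0.001 -0.001 -1.   ] F [-0.2 -0.   0.5] w 0.803 j6 1.36
shift cm [ 9.22 62.89 49.08] norm 80.3
yaw -2.59
shift after yaw [ 9.22 60.61 51.87]
```

```bash
python3 -m crank '[[0,3.1,2.4,0],[0,3.1,2.4,0],[0,3.1,2.4,0],[0,3.1,2.4,0],[0,3.1,2.4,0],[0,3.1,2.4,0],[0,3.1,2.4,0],[0,3.1,2.4,0]]' && python3 -m crank '[[0,3.1,2.4,0],[0,3.1,2.4,0],[0,3.1,2.4,0],[0,3.1,2.4,0],[0,3.1,2.4,0],[0,3.1,2.4,0],[0,3.1,2.4,0],[0,0,0,-2.6]]'; python3 -c "
from h import *
go([.624,-.228,.20],-20.3)"
```

```text
time_s: 2.15
ee_pos: [0.3955, 0.1936, 0.2914]
tcp_rot: [0.404, 0.581, 0.406, -0.579]
contact_force: [0.4, 0.8, -0.2]
gripper_width: 0.796
time_s: 2.82
ee_pos: [0.5517, -0.0569, 0.292]
tcp_rot: [0.427, 0.567, 0.425, -0.562]
contact_force: [-1.4, 0.5, -0.3]
gripper_width: 0.803
t 2.82 pos [ 0.5517 -0.0569  0.292 ] head -15.93 down [ 0.007  0.001 -1.   ] F [-1.4  0.5 -0.3] w 0.803 j6 0.03
shift cm [ 9.22 11.59 14.5 ] norm 20.73
yaw 4.37
shift after yaw [ 9.22 12.66 13.58]
```

```bash
python3 -m crank '[[0,0,0,4.4],[1,2.5,2.7,0],[1,2.5,2.7,0],[1,2.5,2.7,0],[1,2.5,2.7,0],[1,2.5,2.7,0],[0,0,0,0]]'
python3 - <<'E'
from h import *
go([.624,-.228,.20],-20.3)
c=cam("wrist");cv2.imwrite("pics/w1.png",c["img"][:,:,::-1]);print(proj(c,[.624,-.228,.056]))
E
```

```text
time_s: 3.4
ee_pos: [0.6276, -0.2359, 0.239]
tcp_rot: [0.413, 0.577, 0.411, -0.572]
contact_force: [-1.3, 0.6, -0.4]
gripper_width: 0.802
t 3.4 pos [ 0.6276 -0.2359  0.239 ] head -18.75 down [ 0.008  0.002 -1.   ] F [-1.3  0.6 -0.4] w 0.802 j6 -0.15
shift cm [ 3.9  -0.63 -0.62] norm 3.99
yaw 1.55
shift after yaw [ 3.9  -0.64 -0.6 ]
[309.71283365 191.01431616]
```

View pics/w1.png

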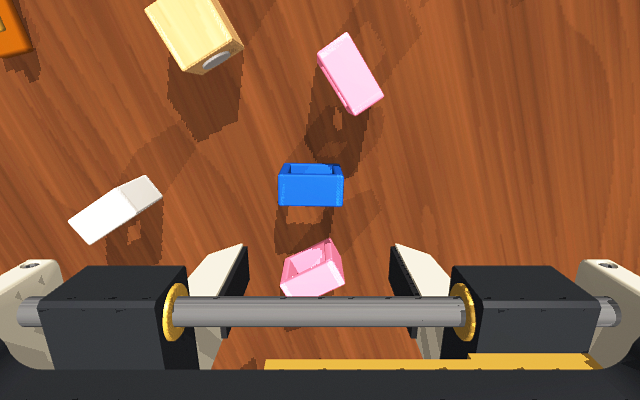

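The wrist view shows the blue ring's top at (311,190), matching the (310,191) predicted. It is squared to the jaws, and the finger paths are clear of the pinks at (315,268) and (350,75). Descending.

```bash
python3 -m crank '[[0,-0.6,-0.6,1],[3.5,0,0,0],[3.5,0,0,0],[3.5,0,0,0],[3,0,0,0],[0,0,0,0]]'; python3 -c "
from h import *
go([.624,-.228,.081],-19.5)"
```

```text
time_s: 3.95
ee_pos: [0.6248, -0.2177, 0.1074]
tcp_rot: [0.413, 0.581, 0.407, -0.571]
contact_force: [-1.0, 0.2, -0.9]
gripper_width: 0.801
t 3.95 pos [ 0.6248 -0.2177  0.1074] head -19.06 down [ 0.017  0.001 -1.   ] F [-1.   0.2 -0.9] w 0.801 j6 -0.13
shift cm [2.64 0.22 1.01] norm 2.84
yaw 0.44
shift after yaw [2.64 0.23 1.01]
```

```bash
python3 -m crank '[[0,0.2,1.0,0.4],[0,0,0,0]]'; python3 -c "
from h import *
go([.624,-.228,.081],-19.5)"
```

```text
time_s: 4.12
ee_pos: [0.6233, -0.2253, 0.1094]
tcp_rot: [0.412, 0.581, 0.407, -0.571]
contact_force: [-0.5, -0.1, 0.6]
gripper_width: 0.802
t 4.12 pos [ 0.6233 -0.2253  0.1094] head -19.21 down [ 0.016  0.002 -1.   ] F [-0.5 -0.1  0.6] w 0.802 j6 -0.14
shift cm [2.84 0.11 0.25] norm 2.86
yaw 0.29
shift after yaw [2.84 0.11 0.25]
```

```bash
python3 -m crank '[[1.4,0.1,0.2,0],[1.4,0,0,0],[0,0,0,0]]'; python3 -c "
from h import *
go([.624,-.228,.081],-19.5)"; python3 -m crank '[[0,0,0,0],[0,0,0,0],[0,0,0,0],[0,0,0,0],[0,0,0,0],[0,0,0,0]]' 30 20;  python3 -c "
from h import *
go([.624,-.228,.081],-19.5)"
```

```text
time_s: 4.37
ee_pos: [0.6267, -0.2286, 0.0864]
tcp_rot: [0.416, 0.583, 0.403, -0.569]
contact_force: [0.0, 0.5, -1.1]
gripper_width: 0.8
t 4.37 pos [ 0.6267 -0.2286  0.0864] head -19.17 down [ 0.027 -0.003 -1.   ] F [ 0.   0.5 -1.1] w 0.8 j6 -0.14
shift cm [ 0.53 -0.29  0.04] norm 0.61
yaw 0.33
shift after yaw [ 0.53 -0.29  0.04]
time_s: 4.87
ee_pos: [0.6275, -0.2292, 0.088]
tcp_rot: [0.417, 0.584, 0.403, -0.569]
contact_force: [0.4, 0.1, 0.3]
gripper_width: 0.611
t 4.87 pos [ 0.6275 -0.2292  0.088 ] head -19.18 down [ 0.029 -0.004 -1.   ] F [0.4 0.1 0.3] w 0.611 j6 -0.14
shift cm [ 0.69 -0.39  0.01] norm 0.8
yaw 0.32
shift after yaw [ 0.69 -0.39  0.01]
```

```bash
python3 -m crank '[[-3,0,0,0],[-4,0,0,0],[-4,0,0,0],[0,0,0,0],[0,0,0,0]]' 30 25
python3 - <<'E'
from h import *
go([.486-.2079*.06,.076-.978*.06,.190],-12)
a=cam("scene");b=cam("side");cv2.imwrite("pics/s2.png",np.vstack([a["img"][120:320,150:550],b["img"][50:250,200:600]])[:,:,::-1])
E
```

```text
time_s: 5.28
ee_pos: [0.6233, -0.2282, 0.2001]
tcp_rot: [0.415, 0.583, 0.404, -0.57]
contact_force: [-0.7, 0.9, -1.1]
gripper_width: 0.616
t 5.28 pos [ 0.6233 -0.2282  0.2001] head -19.18 down [ 0.024 -0.002 -1.   ] F [-0.7  0.9 -1.1] w 0.616 j6 -0.14
shift cm [  0.61 -22.23 -18.27] norm 28.78
yaw -7.18
shift after yaw [  0.61 -19.77 -20.9 ]
```

View pics/s2.png

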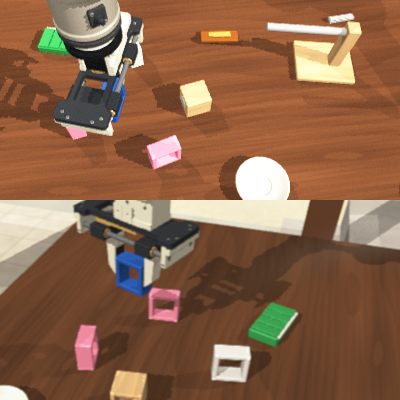

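The ring is held, hanging centrally between the fingers (side crop at (130,273)), and the neighbours are undisturbed. Now to the pre-insert pose.

```bash
python3 -m crank '[[0,0,0,-3.6],[0,0,0,-3.6],[0,-2.5,-2.6,0],[0,-2.5,-2.6,0],[0,-2.5,-2.6,0],[0,-2.5,-2.6,0],[0,-2.5,-2.6,0],[0,0,0,0]]'
python3 - <<'E'
from h import *
go([.486-.2079*.06,.076-.978*.06,.190],-12)
E
```

```text
time_s: 6.05
ee_pos: [0.5181, -0.0707, 0.1831]
tcp_rot: [0.445, 0.551, 0.446, -0.547]
contact_force: [1.7, 0.2, -1.3]
gripper_width: 0.616
t 6.05 pos [ 0.5181 -0.0707  0.1831] head -11.92 down [ 0.003  0.006 -1.   ] F [ 1.7  0.2 -1.3] w 0.616 j6 -0.08
shift cm [-0.66 -6.18 -7.69] norm 9.89
yaw 0.08
shift after yaw [-0.66 -6.19 -7.69]
```

```bash
python3 -m crank '[[-0.3,-2,-2.4,0],[-0.3,-2,-2.4,0],[0,-1.3,-1.5,0],[0,0,0,0],[0,0,0,0]]'
python3 - <<'E'
from h import *
go([.486-.2079*.05,.076-.978*.05,.170],-12)
a=cam("scene");b=cam("side");w=cam("wrist")
crop(a,340,90,200,150,4,"pics/p1.png");crop(b,240,160,200,150,4,"pics/p2.png")
cv2.imwrite("pics/p3.png",w["img"][:,:,::-1])
E
```

```text
time_s: 6.47
ee_pos: [0.4743, 0.0058, 0.184]
tcp_rot: [-0.443, -0.548, -0.45, 0.549]
contact_force: [0.7, -0.9, -1.1]
gripper_width: 0.612
t 6.47 pos [0.4743 0.0058 0.184 ] head -11.78 down [-0.007  0.007 -1.   ] F [ 0.7 -0.9 -1.1] w 0.612 j6 0.05
shift cm [ 1.41 -0.3  -2.1 ] norm 2.55
yaw 0.22
shift after yaw [ 1.41 -0.3  -2.1 ]
```

View pics/p1.png

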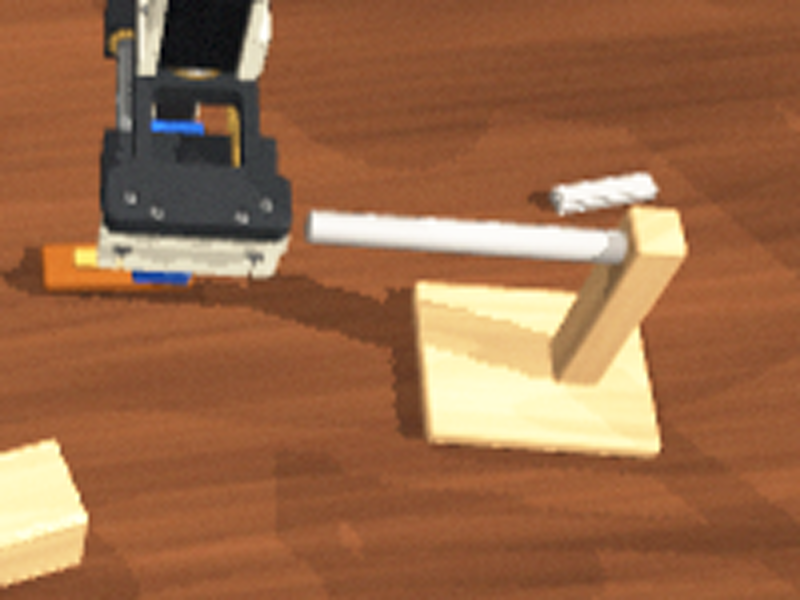

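View pics/p2.png

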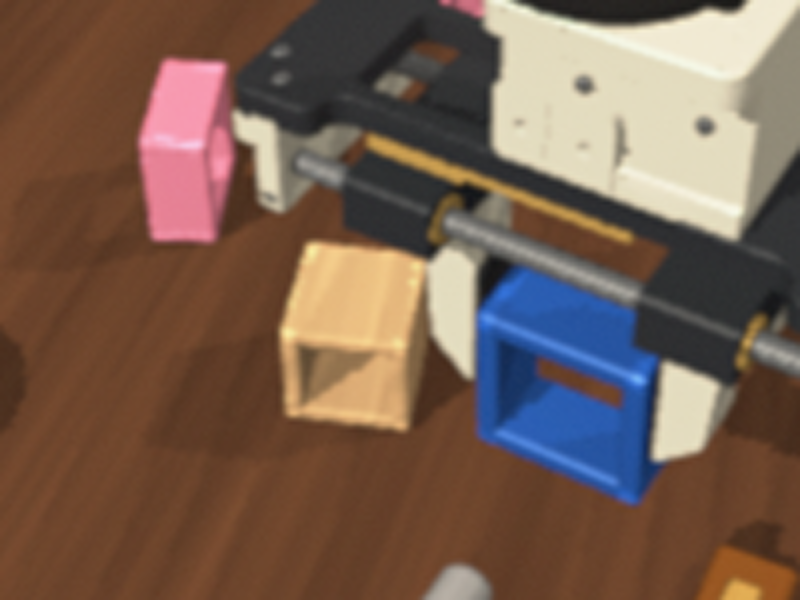

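View pics/p3.png

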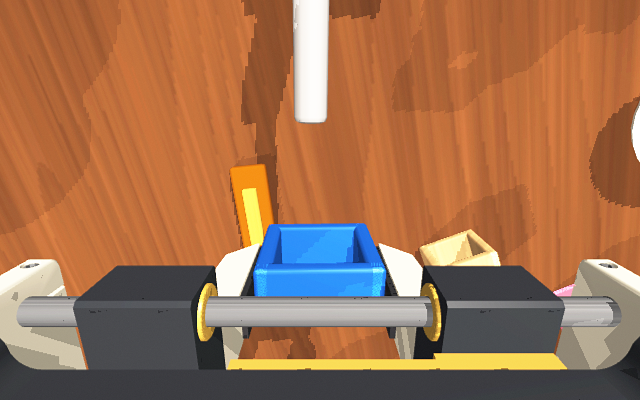

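Run:
```python
from h import *
b=cam("side");n=np.array([.2079,.978,0])
tip=np.array([.486,.076,.110])
s,M=ax(); f0=s["ee_pos"]+n*.014
pts=[]
for q in [(480,312),(640,378),(480,435),(635,500)]:
    p,d=ray(b,240+(q[0]+.5)/4-.5,160+(q[1]+.5)/4-.5); t=n@(f0-p)/(n@d); pts.append(p+d*t)
pts=np.array(pts);print(pts.round(4)); c=pts.mean(0)
r=c-tip;print("ring front centre in rod frame x,y,z",r@[.978,-.2079,0],r@n,r[2])
```

```text
[[0.5028 0.013  0.1526]
 [0.4525 0.0237 0.1538]
 [0.5016 0.0133 0.0981]
 [0.4496 0.0243 0.1013]]
ring front centre in rod frame x,y,z 0.0027617262222079672 -0.05812716212392225 0.016452261511142638
```

```bash
python3 -m crank '[[1,-0.3,0,0.2],[0.7,0,0,0],[0,0,0,0]]'; python3 -c "
from h import *
go([.486-.2079*.05,.076-.978*.05,.1665],-12)
w=cam('wrist');cv2.imwrite('pics/p4.png',w['img'][:,:,::-1])"
```

```text
time_s: 6.92
ee_pos: [0.474, 0.0028, 0.1666]
tcp_rot: [0.441, 0.551, 0.446, -0.551]
contact_force: [-0.6, 0.6, -0.1]
gripper_width: 0.61
t 6.92 pos [0.474  0.0028 0.1666] head -12.32 down [-0.004  0.006 -1.   ] F [-0.6  0.6 -0.1] w 0.61 j6 0.05
shift cm [ 0.02 -0.36 -2.41] norm 2.44
yaw -0.32
shift after yaw [ 0.02 -0.35 -2.41]
```

View pics/p4.png

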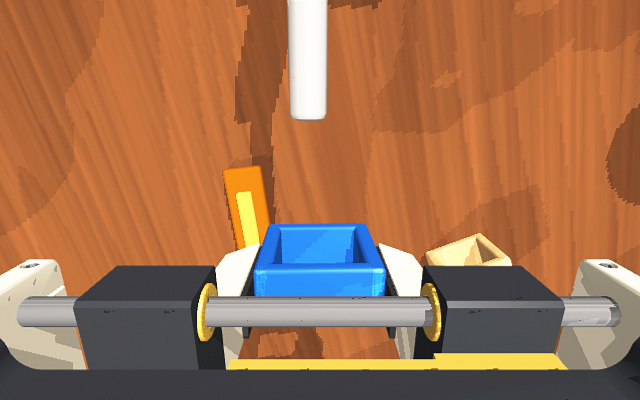

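```bash
python3 -m crank '[[0,-0.4,0,-0.3],[0,0,-1.5,0],[0,0,-1.5,0],[0,0,0,0]]'; python3 -c "
from h import *
go([.486+.2079*.0,.076+.978*.0,.1665],-12)
w=cam('wrist');cv2.imwrite('pics/p5.png',w['img'][:,:,::-1])
b=cam('side');crop(b,240,200,200,150,4,'pics/p6.png')"
```

```text
time_s: 7.3
ee_pos: [0.477, 0.032, 0.1678]
tcp_rot: [0.442, 0.551, 0.447, -0.55]
contact_force: [-0.6, 0.1, 0.1]
gripper_width: 0.616
t 7.3 pos [0.477  0.032  0.1678] head -12.16 down [-0.003  0.006 -1.   ] F [-0.6  0.1  0.1] w 0.616 j6 0.11
shift cm [ 0.15 -0.05 -4.49] norm 4.49
yaw -0.16
shift after yaw [ 0.15 -0.04 -4.49]
```

View pics/p5.png

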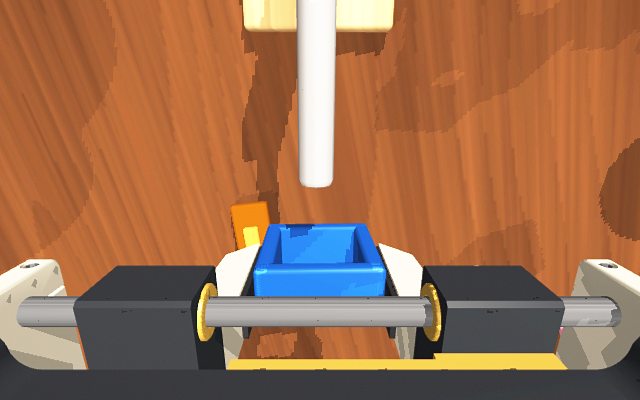

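View pics/p6.png

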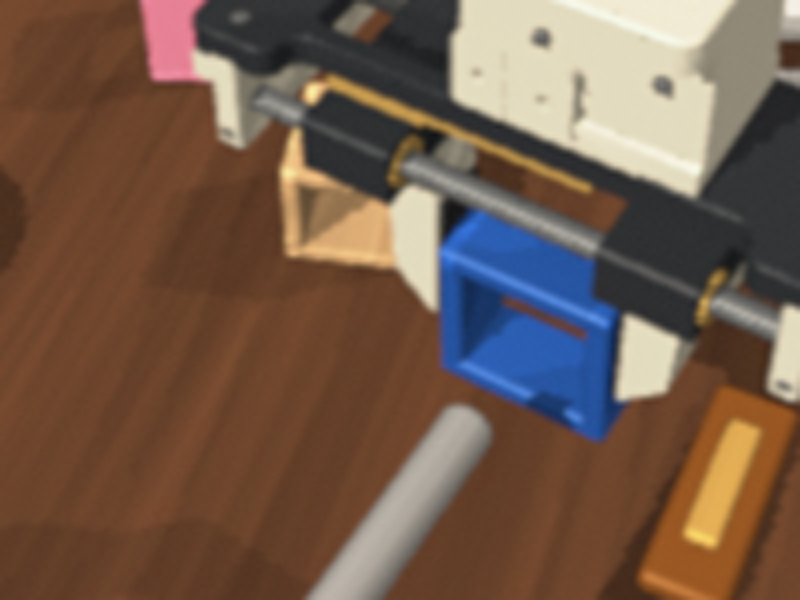

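The rod's tip at (316,185) sits almost in line with the hole's centre column (320) in the wrist view. Inserting.

```bash
python3 -m crank '[[0.1,-0.1,-1.5,0],[0,0,-1.5,0],[0,0,-1.5,0],[0,0,0,0]]'; python3 -c "
from h import *
n=.085
go([.486+.2079*n,.076+.978*n,.1665],-12)
w=cam('wrist');cv2.imwrite('pics/p7.png',w['img'][:,:,::-1])
b=cam('side');crop(b,240,200,200,150,4,'pics/p8.png')"
```

```text
time_s: 7.73
ee_pos: [0.4855, 0.0733, 0.1676]
tcp_rot: [0.442, 0.551, 0.445, -0.55]
contact_force: [0.8, -0.2, -0.6]
gripper_width: 0.612
t 7.73 pos [0.4855 0.0733 0.1676] head -12.29 down [-0.003  0.004 -1.   ] F [ 0.8 -0.2 -0.6] w 0.612 j6 0.2
shift cm [ 0.14 -0.05 -8.77] norm 8.77
yaw -0.29
shift after yaw [ 0.14 -0.01 -8.77]
```

View pics/p7.png

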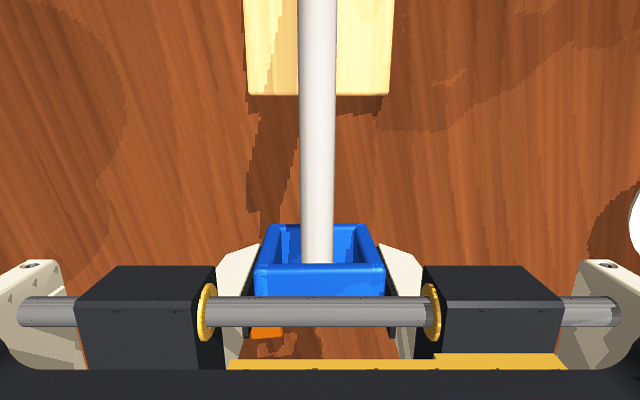

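View pics/p8.png

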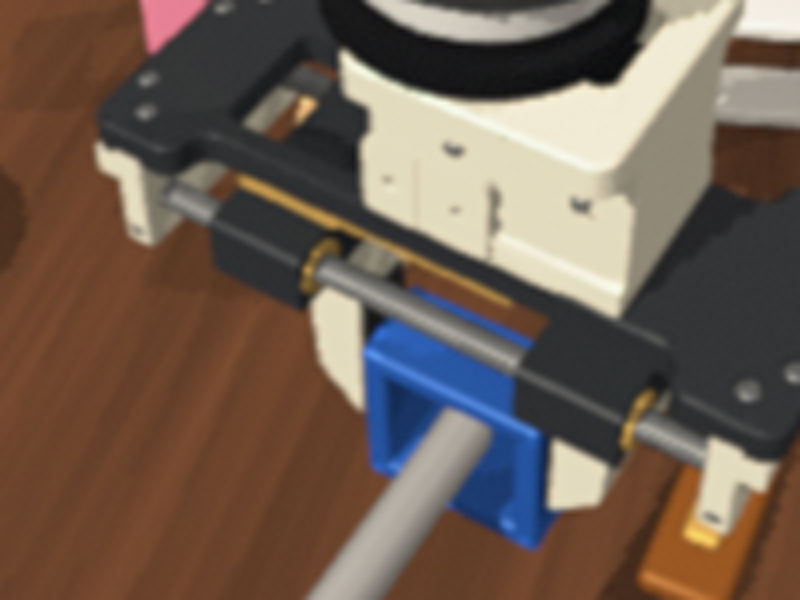

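The rod has entered the hole with clearance all round.

```bash
python3 -m crank '[[0.1,0,-1.5,0],[0,0,-1.5,0],[0,0,-1.5,0],[0,0,-1.5,0],[0,0,-1.5,0],[0,0,0,0]]'; python3 -c "
from h import *
n=.085
go([.486+.2079*n,.076+.978*n,.1665],-12)"
```

```text
time_s: 8.33
ee_pos: [0.5014, 0.1405, 0.1667]
tcp_rot: [-0.441, -0.551, -0.443, 0.553]
contact_force: [-0.6, -0.4, -0.6]
gripper_width: 0.611
t 8.33 pos [0.5014 0.1405 0.1667] head -12.66 down [-0.004  0.001 -1.   ] F [-0.6 -0.4 -0.6] w 0.611 j6 0.34
shift cm [ 0.03 -0.19 -1.87] norm 1.88
yaw -0.66
shift after yaw [ 0.03 -0.17 -1.87]
```

```bash
python3 -m crank '[[0,-0.2,-1.0,-0.6],[0,0,-0.8,0],[0.4,0,0,0],[0.4,0,0,0],[0,0,0,0]]'; python3 -c "
from h import *
n=.085
go([.486+.2079*n,.076+.978*n,.1565],-12)"
```

```text
time_s: 8.75
ee_pos: [0.5031, 0.1566, 0.158]
tcp_rot: [-0.443, -0.548, -0.446, 0.551]
contact_force: [-0.3, -0.1, -0.6]
gripper_width: 0.611
t 8.75 pos [0.5031 0.1566 0.158 ] head -12.08 down [-0.005 -0.    -1.   ] F [-0.3 -0.1 -0.6] w 0.611 j6 0.37
shift cm [ 0.15  0.   -0.26] norm 0.3
yaw -0.08
shift after yaw [ 0.15  0.   -0.26]
```

```bash
python3 -m crank '[[0.2,0,0,0],[0,0,0,0]]' && python3 -m crank '[[0,0,0,0],[0,0,0,0],[0,0,0,0],[0,0,0,0],[0,0,0,0],[0,0,0,0]]' 85; python3 -c "
from h import *
n=.085
go([.486+.2079*n,.076+.978*n,.25],-12)
w=cam('wrist');cv2.imwrite('pics/q1.png',w['img'][:,:,::-1])
b=cam('side');cv2.imwrite('pics/q2.png',b['img'][:,:,::-1])"
```

```text
time_s: 8.92
ee_pos: [0.5035, 0.1562, 0.1565]
tcp_rot: [-0.443, -0.549, -0.445, 0.551]
contact_force: [0.2, 0.4, -0.4]
gripper_width: 0.609
time_s: 9.42
ee_pos: [0.5034, 0.1549, 0.1561]
tcp_rot: [-0.443, -0.549, -0.445, 0.552]
contact_force: [0.2, -0.0, 0.1]
gripper_width: 0.849
t 9.42 pos [0.5034 0.1549 0.1561] head -12.2 down [-0.005 -0.    -1.   ] F [ 0.2 -0.   0.1] w 0.849 j6 0.37
shift cm [-9.39 -0.1  -0.41] norm 9.4
yaw -0.2
shift after yaw [-9.39 -0.1  -0.41]
```

View pics/q1.png

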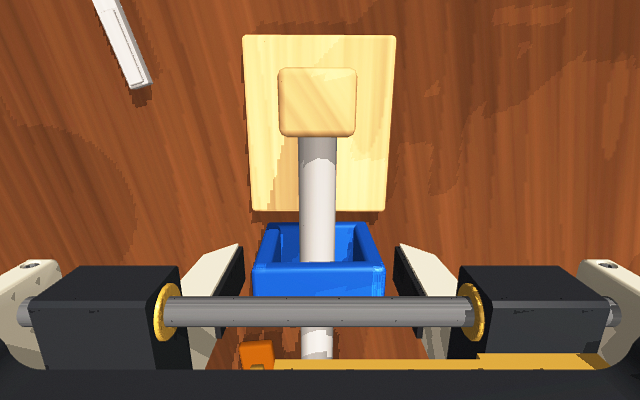

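View pics/q2.png

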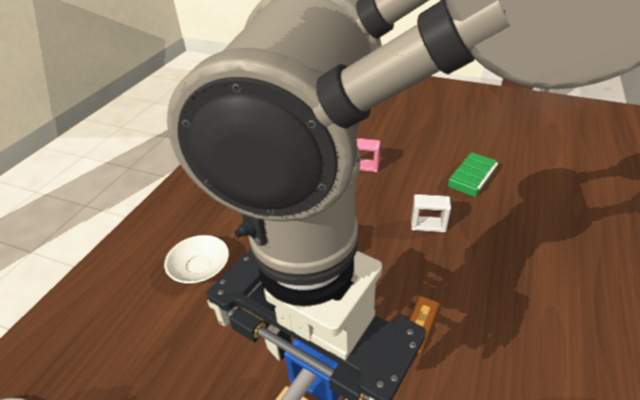

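The ring hangs free on the rod at wrist (318,260), with both fingers clear. Retreating straight up, then on to the knob.

```bash
python3 -m crank '[[-2,0,0,0],[-3,0,0,0],[-4,0,0,0],[-3,0,0,0],[0,0,0,0]]'; python3 -c "
from h import *
a=cam('scene');crop(a,400,100,130,110,5,'pics/q3.png')
go([.579,-.0785,.26],11.5)"
```

```text
time_s: 9.93
ee_pos: [0.5027, 0.1548, 0.2784]
tcp_rot: [-0.442, -0.547, -0.446, 0.554]
contact_force: [1.5, -0.5, -0.4]
gripper_width: 0.847
t 9.98 pos [0.502  0.1547 0.2761] head -12.19 down [-0.015 -0.002 -1.   ] F [ 0.7 -0.6 -0.5] w 0.851 j6 0.37
shift cm [ 1.54 12.47 21.16] norm 24.61
yaw -23.69
shift after yaw [ 1.54  2.91 24.39]
```

View pics/q3.png

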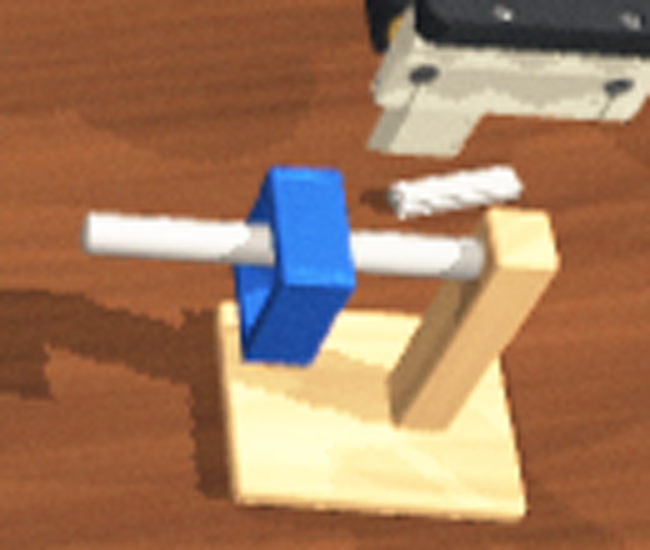

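The blue ring hangs on the rod around crop (300,260), well clear of the tip at (88,233).

```bash
python3 -m crank '[[0,0,0,-6],[0,0,0,-6],[0,0,0,-6],[0,0,0,-5.7],[0,0.4,3.5,0],[0,0.4,3.5,0],[0,0.4,3.5,0],[0,0.4,3.5,0]]' && python3 -m crank '[[0,0.4,3.5,0],[0,0.4,3.5,0],[0,0,0,0]]'; python3 -c "
from h import *
go([.579,-.0785,.22],11.5)"
```

```text
time_s: 10.65
ee_pos: [0.5443, 0.0241, 0.2656]
tcp_rot: [0.547, 0.432, 0.563, -0.445]
contact_force: [0.6, 1.2, -0.0]
gripper_width: 0.849
time_s: 10.9
ee_pos: [0.5688, -0.0504, 0.2593]
tcp_rot: [0.544, 0.431, 0.564, -0.447]
contact_force: [-0.5, -0.5, -0.0]
gripper_width: 0.853
t 10.9 pos [ 0.5688 -0.0504  0.2593] head 13.24 down [-0.036 -0.001 -0.999] F [-0.5 -0.5 -0. ] w 0.853 j6 -0.45
shift cm [3.9  0.48 3.  ] norm 4.94
yaw 1.74
shift after yaw [3.9  0.57 2.98]
```

```bash
python3 -m crank '[[1,0.5,1.5,1.7],[1,0,1.5,0],[1,0,0,0],[0,0,0,0]]'; python3 -c "
from h import *
go([.579,-.0785,.19],11.5)
c=cam('wrist');cv2.imwrite('pics/k1.png',c['img'][:,:,::-1]);print(proj(c,[.579,-.0785,.048]))"
```

```text
time_s: 11.23
ee_pos: [0.5774, -0.082, 0.2213]
tcp_rot: [0.534, 0.439, 0.559, -0.457]
contact_force: [-0.4, -0.5, 0.5]
gripper_width: 0.846
t 11.23 pos [ 0.5774 -0.082   0.2213] head 11.34 down [-0.044  0.002 -0.999] F [-0.4 -0.5  0.5] w 0.846 j6 -0.46
shift cm [ 3.12  0.36 -0.28] norm 3.16
yaw -0.16
shift after yaw [ 3.12  0.36 -0.27]
[330.2782603 199.1277634]
```

View pics/k1.png

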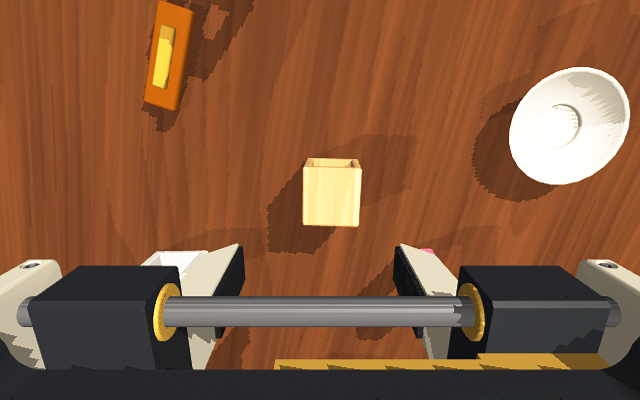

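The wrist view shows the knob's top at (332,196), matching the predicted (330,199) and square to the jaws, with its mouth facing up-image towards the rod. Descending.

```bash
python3 -m crank '[[2.5,0.3,-0.3,0],[2.5,0,0,0],[2.5,0,0,0],[2.5,0,0,0],[0,0,0,0]]'; python3 -c "
from h import *
go([.581,-.0785,.078],11.5)"
```

```text
time_s: 11.7
ee_pos: [0.5761, -0.076, 0.121]
tcp_rot: [0.537, 0.438, 0.559, -0.455]
contact_force: [-1.9, -0.6, -1.3]
gripper_width: 0.852
t 11.7 pos [ 0.5761 -0.076   0.121 ] head 11.69 down [-0.039  0.001 -0.999] F [-1.9 -0.6 -1.3] w 0.852 j6 -0.46
shift cm [4.28 0.6  0.38] norm 4.34
yaw 0.19
shift after yaw [4.28 0.6  0.38]
```

```bash
python3 -m crank '[[0,0.6,0.3,0],[1.5,0,0,0],[1.5,0,0,0],[1.3,0,0,0],[0,0,0,0]]'; python3 -c "
from h import *
go([.581,-.0785,.078],11.5)
w=cam('wrist');cv2.imwrite('pics/k2.png',w['img'][:,:,::-1])"
```

```text
time_s: 12.12
ee_pos: [0.5862, -0.077, 0.0838]
tcp_rot: [0.541, 0.438, 0.557, -0.452]
contact_force: [-0.1, 0.2, -0.4]
gripper_width: 0.848
t 12.12 pos [ 0.5862 -0.077   0.0838] head 11.93 down [-0.03  -0.002 -1.   ] F [-0.1  0.2 -0.4] w 0.848 j6 -0.46
shift cm [ 0.59 -0.52  0.04] norm 0.79
yaw 0.43
shift after yaw [ 0.59 -0.52  0.04]
```

View pics/k2.png

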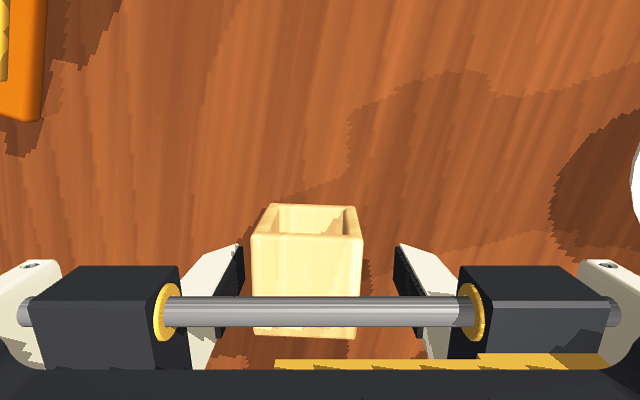

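```bash
python3 -m crank '[[0.4,-0.5,0,0],[0.3,0,0,0],[0,0,0,0]]'; python3 -c "
from h import *
go([.581,-.0785,.078],11.5)";python3 -m crank '[[0,0,0,0],[0,0,0,0],[0,0,0,0],[0,0,0,0],[0,0,0,0],[0,0,0,0],[0,0,0,0]]' 20 25; python3 -c "
from h import *
go([.581,-.0785,.078],11.5)"
```

```text
time_s: 12.42
ee_pos: [0.5843, -0.0787, 0.0825]
tcp_rot: [0.545, 0.439, 0.554, -0.451]
contact_force: [1.2, -0.5, 0.3]
gripper_width: 0.851
t 12.42 pos [ 0.5843 -0.0787  0.0825] head 11.98 down [-0.02  -0.004 -1.   ] F [ 1.2 -0.5  0.3] w 0.851 j6 -0.46
shift cm [ 0.46 -0.31 -0.09] norm 0.56
yaw 0.48
shift after yaw [ 0.46 -0.31 -0.08]
time_s: 13.0
ee_pos: [0.5853, -0.0791, 0.0851]
tcp_rot: [0.546, 0.44, 0.553, -0.45]
contact_force: [-0.5, -0.3, -0.2]
gripper_width: 0.521
t 13.0 pos [ 0.5853 -0.0791  0.0851] head 11.97 down [-0.017 -0.005 -1.   ] F [-0.5 -0.3 -0.2] w 0.521 j6 -0.46
shift cm [ 0.71 -0.4  -0.14] norm 0.83
yaw 0.47
shift after yaw [ 0.71 -0.4  -0.14]
```

```bash
python3 -m crank '[[-3,0,0,0],[-4,0,0,0],[-4,0,0,0],[0,0,0,6],[0,0,0,6],[0,0,0,6],[0,0,0,6],[0,0,0,0]]'; python3 -c "
from h import *
n=-.08
go([.486+.2079*n,.076+.978*n,.180],-12)"
```

```text
time_s: 13.67
ee_pos: [0.5865, -0.0782, 0.1991]
tcp_rot: [-0.436, -0.547, -0.443, 0.56]
contact_force: [0.5, -1.5, 0.1]
gripper_width: 0.524
t 13.67 pos [ 0.5865 -0.0782  0.1991] head -13.1 down [-0.02  -0.004 -1.   ] F [ 0.5 -1.5  0.1] w 0.524 j6 -0.03
shift cm [  2.12 -13.09  -4.76] norm 14.09
yaw -1.1
shift after yaw [  2.12 -13.    -5.01]
```

```bash
python3 -m crank '[[0,0,0,-1],[0.4,-2.9,-1.1,0],[0.4,-2.9,-1.1,0],[0.4,-2.9,-1.1,0],[0.4,-2.9,-1.1,0],[0,-1,-0.4,0],[0,0,0,0]]'; python3 -c "
from h import *
n=-.08
go([.486+.2079*n,.076+.978*n,.172],-12)
w=cam('wrist');cv2.imwrite('pics/k3.png',w['img'][:,:,::-1])
b=cam('side');crop(b,240,160,200,150,4,'pics/k4.png')"
```

```text
time_s: 14.25
ee_pos: [0.4666, -0.0043, 0.1817]
tcp_rot: [-0.448, -0.536, -0.456, 0.551]
contact_force: [0.1, -0.4, -0.6]
gripper_width: 0.524
t 14.25 pos [ 0.4666 -0.0043  0.1817] head -10.5 down [-0.023 -0.004 -1.   ] F [ 0.1 -0.4 -0.6] w 0.524 j6 0.02
shift cm [ 0.97  0.25 -0.26] norm 1.03
yaw 1.5
shift after yaw [ 0.97  0.24 -0.27]
```

View pics/k3.png

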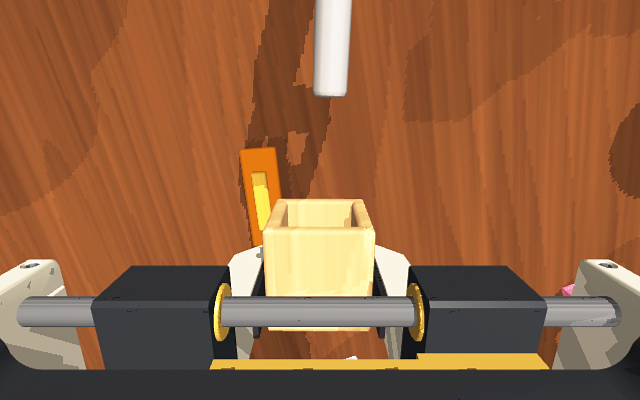

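View pics/k4.png

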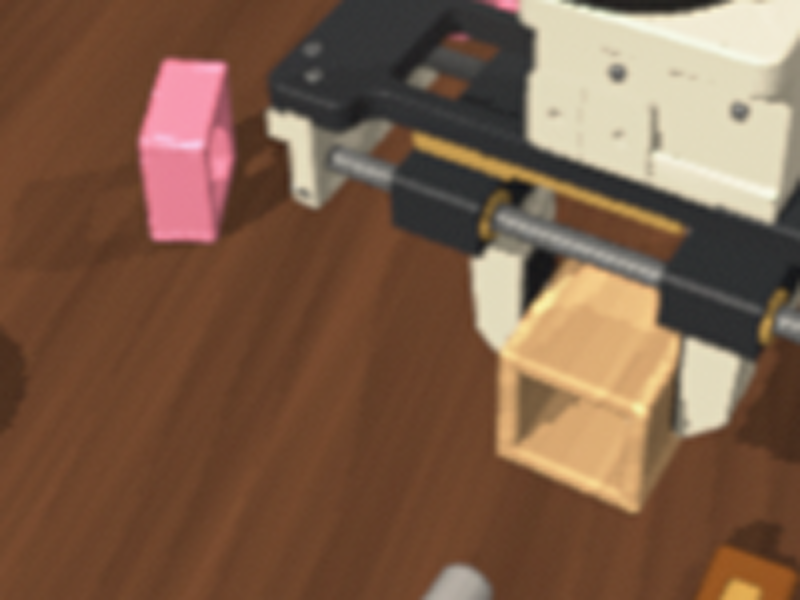

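Run:
```python
from h import *
b=cam("side");n=np.array([.2079,.978,0])
tip=np.array([.486,.076,.110])
s,M=ax()
for off in(.02,.025,.03):
    f0=s["ee_pos"]+n*off+M[:,0]*.06
    pts=[]
    for q in [(503,352),(642,412),(498,455),(636,510)]:
        p,d=ray(b,240+(q[0]+.5)/4-.5,160+(q[1]+.5)/4-.5); t=n@(f0-p)/(n@d); pts.append(p+d*t)
    pts=np.array(pts); r=pts.mean(0)-tip;print(off,"mouth x,y,z",r@[.978,-.2079,0],r@n,r[2],"w",np.linalg.norm(pts[0]-pts[1]),"h",np.linalg.norm(pts[0]-pts[2]),"tcp above",s["ee_pos"][2]-pts.mean(0)[2])
```

```text
0.02 mouth x,y,z 0.0010963161094463816 -0.0640216130278743 -0.00011130740466569478 w 0.0460054845443497 h 0.04827416489513772 tcp above 0.07228339831962889
0.025 mouth x,y,z -0.00113526506884411 -0.05902308097787439 0.006351419121250326 w 0.04529876317388589 h 0.04753259279105962 tcp above 0.06582067179371287
0.03 mouth x,y,z -0.0033668462471346814 -0.05402454892787437 0.012814145647166486 w 0.04459204180342202 h 0.046791020686981516 tcp above 0.05935794526779671
```

```bash
python3 -m crank '[[0.5,0.2,0,1.4],[0.4,0,-1,0],[0,0,-1,0],[0,0,0,0]]'; python3 -c "
from h import *
n=-.04
go([.486+.2079*n,.076+.978*n,.172],-12)
w=cam('wrist');cv2.imwrite('pics/k5.png',w['img'][:,:,::-1])
b=cam('side');crop(b,240,160,200,150,4,'pics/k6.png')"
```

```text
time_s: 14.73
ee_pos: [0.4802, 0.0125, 0.1719]
tcp_rot: [-0.441, -0.545, -0.446, 0.556]
contact_force: [1.5, 0.2, -0.9]
gripper_width: 0.52
t 14.73 pos [0.4802 0.0125 0.1719] head -12.33 down [-0.016 -0.005 -1.   ] F [ 1.5  0.2 -0.9] w 0.52 j6 0.09
shift cm [-0.01 -0.76 -2.33] norm 2.45
yaw -0.33
shift after yaw [-0.01 -0.75 -2.34]
```

View pics/k5.png

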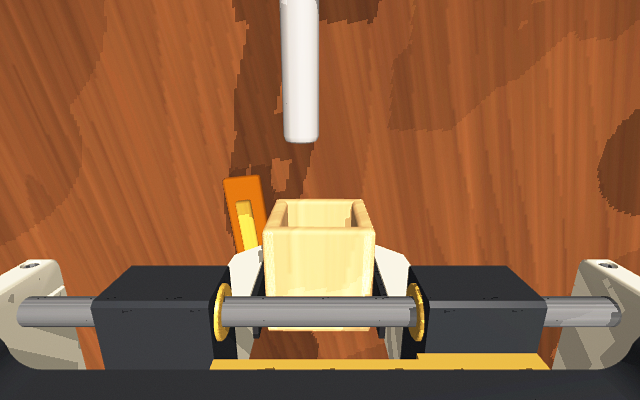

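View pics/k6.png

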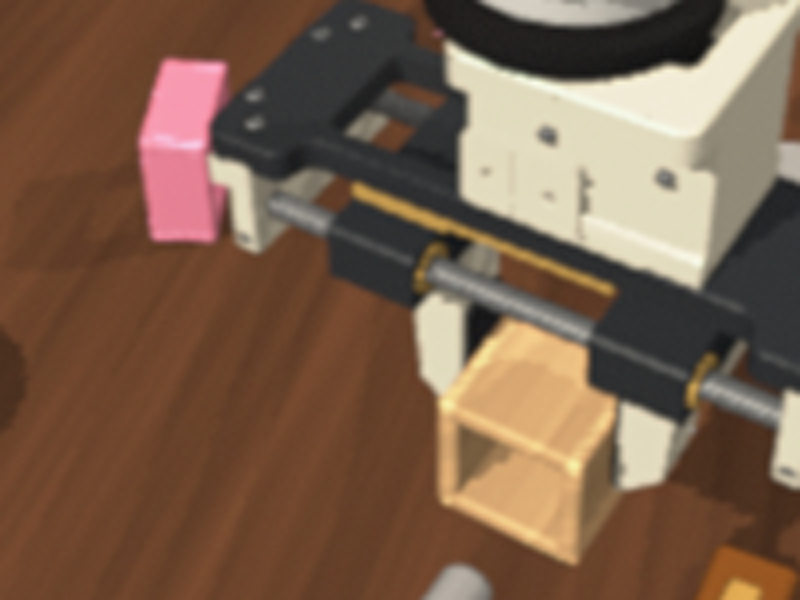

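```bash
python3 -m crank '[[0,-0.65,0,-0.2],[0,0,-0.8,0],[0,0,0,0]]'; python3 -c "
from h import *
n=.017
go([.486+.2079*n,.076+.978*n,.171],-12)
w=cam('wrist');cv2.imwrite('pics/k7.png',w['img'][:,:,::-1])
b=cam('side');crop(b,240,200,200,150,4,'pics/k8.png')"
```

```text
time_s: 15.08
ee_pos: [0.4745, 0.0215, 0.1719]
tcp_rot: [-0.442, -0.544, -0.447, 0.556]
contact_force: [0.1, 0.1, -1.0]
gripper_width: 0.528
t 15.08 pos [0.4745 0.0215 0.1719] head -12.07 down [-0.017 -0.006 -1.   ] F [ 0.1  0.1 -1. ] w 0.528 j6 0.1
shift cm [ 0.02 -0.02 -7.27] norm 7.27
yaw -0.07
shift after yaw [ 0.02 -0.01 -7.27]
```

View pics/k7.png

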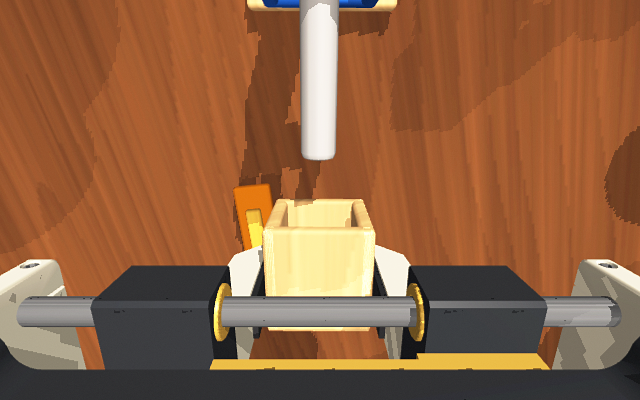

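View pics/k8.png

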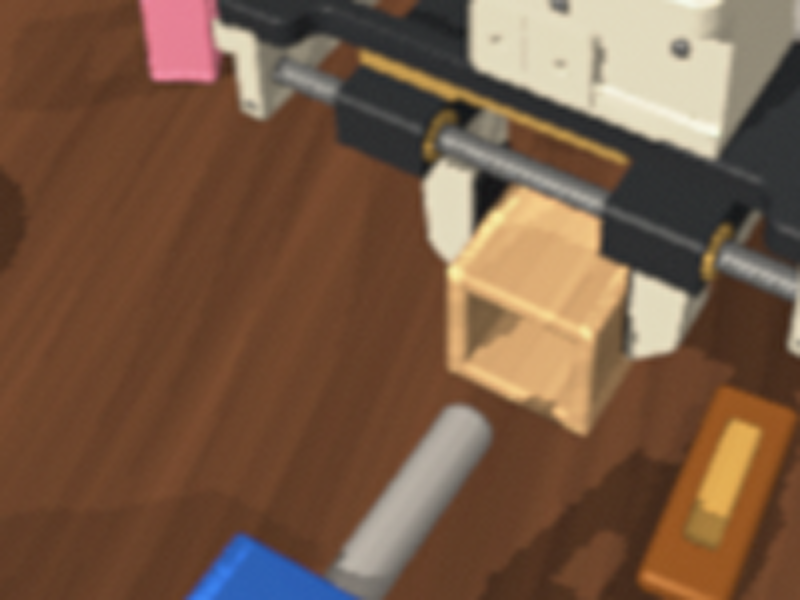

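Rod column 319 against mouth column 320, so it is centred. Advancing on to the rod.

```bash
python3 -m crank '[[0,0,-1.2,0],[0,0,-1.2,0],[0,0,-1.2,0],[0,0,0,0]]'; python3 -c "
from h import *
n=.017
go([.486+.2079*n,.076+.978*n,.171],-12)
w=cam('wrist');crop(w,200,120,240,220,3,'pics/k9.png')
b=cam('side');crop(b,240,200,200,150,4,'pics/k10.png')"
```

```text
time_s: 15.52
ee_pos: [0.4825, 0.0572, 0.172]
tcp_rot: [-0.443, -0.544, -0.446, 0.556]
contact_force: [0.2, 0.7, -0.5]
gripper_width: 0.521
t 15.52 pos [0.4825 0.0572 0.172 ] head -12.14 down [-0.016 -0.007 -1.   ] F [ 0.2  0.7 -0.5] w 0.521 j6 0.18
shift cm [ 0.07 -0.05 -3.62] norm 3.62
yaw -0.14
shift after yaw [ 0.07 -0.05 -3.62]
```

View pics/k9.png

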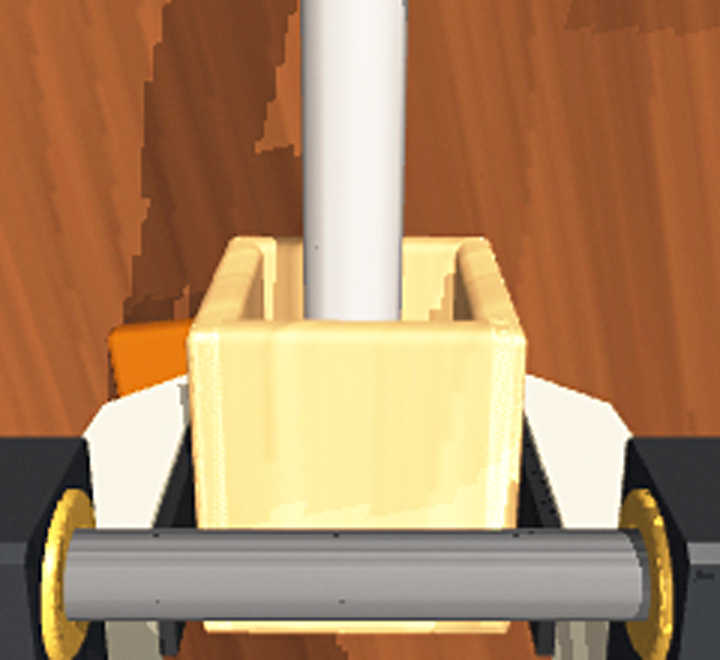

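View pics/k10.png

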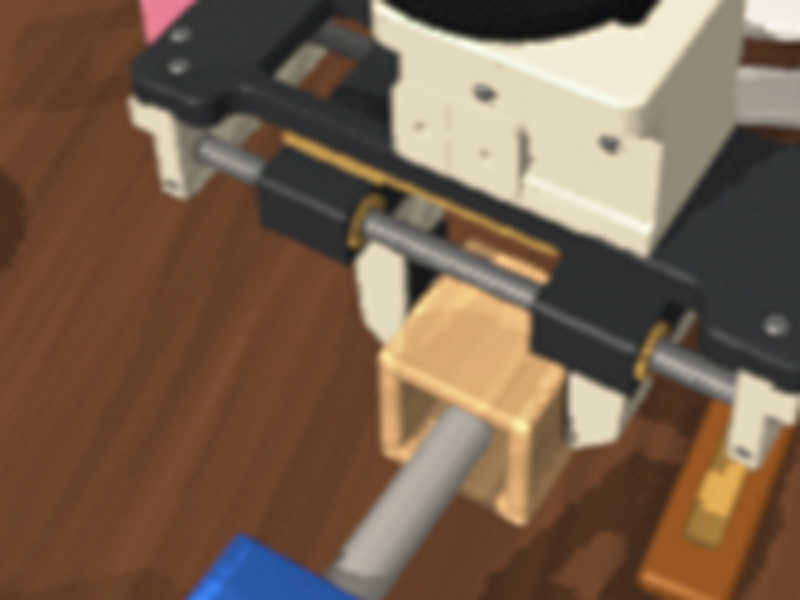

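The rod is in the bore with a gap all round. Pushing home while watching the force.

```bash
python3 -m crank '[[0.1,0,-1.2,0],[0,0,-1.0,0],[0,0,-0.8,0],[0,0,0,0]]'; python3 -c "
from h import *
n=.017
go([.486+.2079*n,.076+.978*n,.171],-12)"; python3 -m crank '[[0,0,-0.3,0],[0,0,-0.3,0]]'; python3 -c "
from h import *
n=.017
go([.486+.2079*n,.076+.978*n,.171],-12)"
```

```text
time_s: 15.95
ee_pos: [0.4886, 0.085, 0.1706]
tcp_rot: [-0.442, -0.544, -0.446, 0.557]
contact_force: [-0.9, 0.4, -1.6]
gripper_width: 0.521
t 15.95 pos [0.4886 0.085  0.1706] head -12.2 down [-0.017 -0.008 -1.   ] F [-0.9  0.4 -1.6] w 0.521 j6 0.24
shift cm [-0.05 -0.07 -0.77] norm 0.77
yaw -0.2
shift after yaw [-0.05 -0.06 -0.77]
time_s: 16.12
ee_pos: [0.4892, 0.0886, 0.1703]
tcp_rot: [-0.444, -0.541, -0.445, 0.558]
contact_force: [-3.0, -22.6, 0.6]
gripper_width: 0.523
t 16.12 pos [0.4892 0.0886 0.1703] head -12.07 down [-0.02  -0.014 -1.   ] F [ -3.  -22.6   0.6] w 0.523 j6 0.25
shift cm [-0.08 -0.06 -0.4 ] norm 0.41
yaw -0.07
shift after yaw [-0.08 -0.06 -0.4 ]
```

A 22 N stop means the bore has bottomed on the tip. Next I relieve the push, lower until it nearly hangs, and release.

```bash
python3 -m crank '[[0,0,0.2,0],[0.35,0,0,0],[0.35,0,0,0],[0,0,0,0]]'; python3 -c "
from h import *
n=.017
go([.486+.2079*n,.076+.978*n,.163],-12)"
```

```text
time_s: 16.45
ee_pos: [0.4886, 0.0852, 0.1627]
tcp_rot: [-0.444, -0.541, -0.445, 0.559]
contact_force: [0.0, 0.3, -0.9]
gripper_width: 0.52
t 16.45 pos [0.4886 0.0852 0.1627] head -12.11 down [-0.02  -0.015 -1.   ] F [ 0.   0.3 -0.9] w 0.52 j6 0.25
shift cm [-0.04 -0.06 -0.74] norm 0.74
yaw -0.11
shift after yaw [-0.04 -0.06 -0.74]
```

```bash
python3 -m crank '[[0,0,-0.3,0],[0,0,0,0]]' && python3 -m crank '[[0,0,0,0],[0,0,0,0],[0,0,0,0],[0,0,0,0],[0,0,0,0],[0,0,0,0]]' 85; python3 -c "
from h import *
n=.017
go([.486+.2079*n,.076+.978*n,.163],-12)
w=cam('wrist');cv2.imwrite('pics/k11.png',w['img'][:,:,::-1])
b=cam('side');crop(b,220,230,200,150,4,'pics/k12.png')"
```

```text
time_s: 16.62
ee_pos: [0.4891, 0.0882, 0.1623]
tcp_rot: [-0.444, -0.541, -0.445, 0.559]
contact_force: [-0.6, -0.6, 0.9]
gripper_width: 0.524
time_s: 17.12
ee_pos: [0.4896, 0.0892, 0.1629]
tcp_rot: [-0.444, -0.542, -0.445, 0.558]
contact_force: [0.1, 0.1, -0.6]
gripper_width: 0.841
t 17.12 pos [0.4896 0.0892 0.1629] head -12.11 down [-0.019 -0.014 -1.   ] F [ 0.1  0.1 -0.6] w 0.841 j6 0.25
shift cm [-0.02 -0.08 -0.33] norm 0.34
yaw -0.11
shift after yaw [-0.02 -0.08 -0.33]
```

View pics/k11.png

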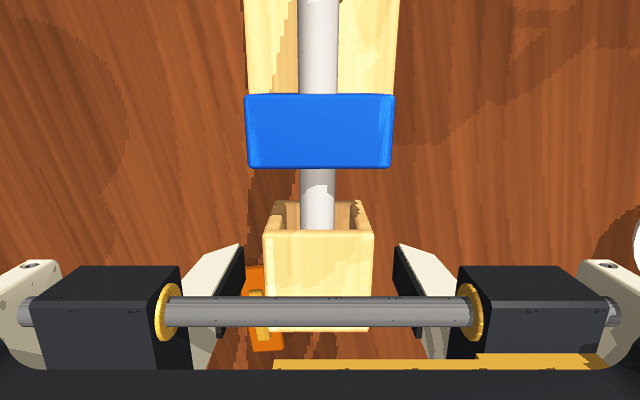

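View pics/k12.png

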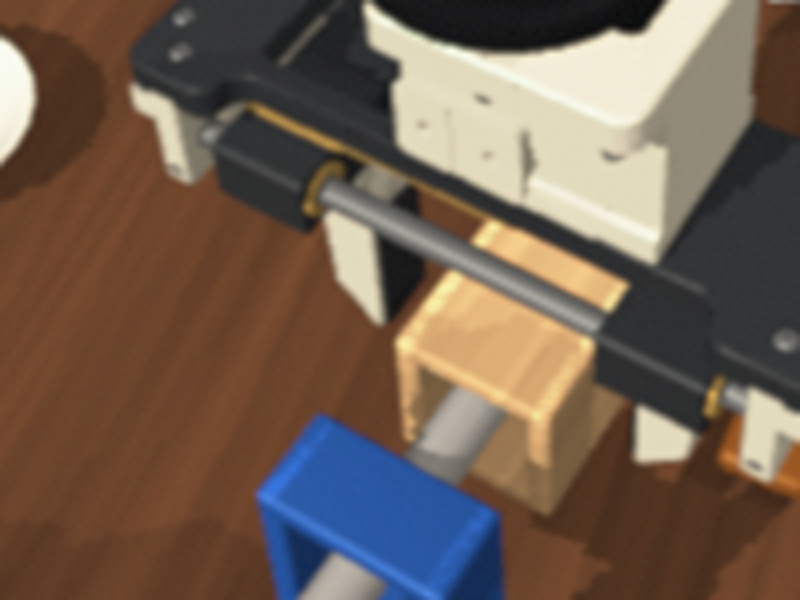

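The knob hangs on the rod with both fingers clear. Retreating up.

```bash
python3 -m crank '[[-1.5,0,0,0],[-2.5,0,0,0],[-4,0,0,0],[-4,0,0,0],[0,0,0,0]]' && python3 -m crank '[[0,-4,0,0],[0,-4,0,0],[0,-2,0,0],[0,0,0,0]]'; python3 -c "
from h import *
go([.4,.1,.3])
a=cam('scene');crop(a,400,100,130,110,5,'pics/f1.png');cv2.imwrite('pics/f0.png',a['img'][:,:,::-1])
b=cam('side');crop(b,220,250,200,150,4,'pics/f2.png')"
```

```text
time_s: 17.63
ee_pos: [0.4907, 0.0908, 0.2851]
tcp_rot: [-0.442, -0.539, -0.447, 0.561]
contact_force: [1.1, -0.8, 0.7]
gripper_width: 0.85
time_s: 17.97
ee_pos: [0.3917, 0.1119, 0.2874]
tcp_rot: [-0.442, -0.541, -0.445, 0.56]
contact_force: [0.6, -0.5, 0.4]
gripper_width: 0.85
t 17.97 pos [0.3917 0.1119 0.2874] head -12.25 down [-0.023 -0.014 -1.   ] F [ 0.6 -0.5  0.4] w 0.85 j6 0.31
shift cm [-1.26  1.04  1.01] norm 1.92
```

View pics/f1.png

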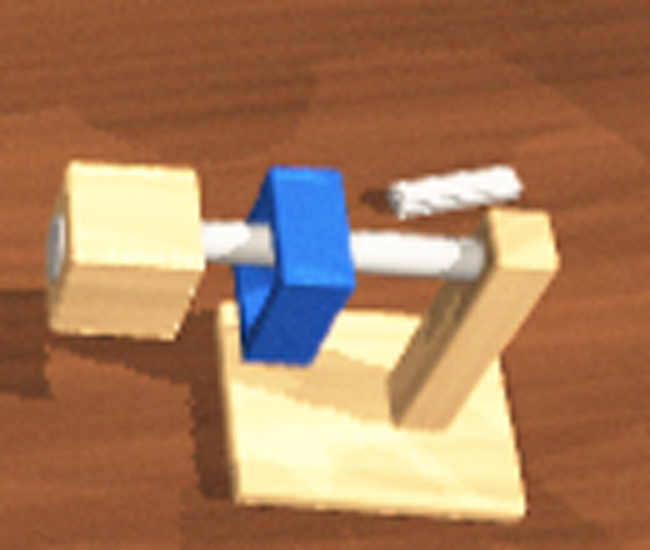

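View pics/f2.png

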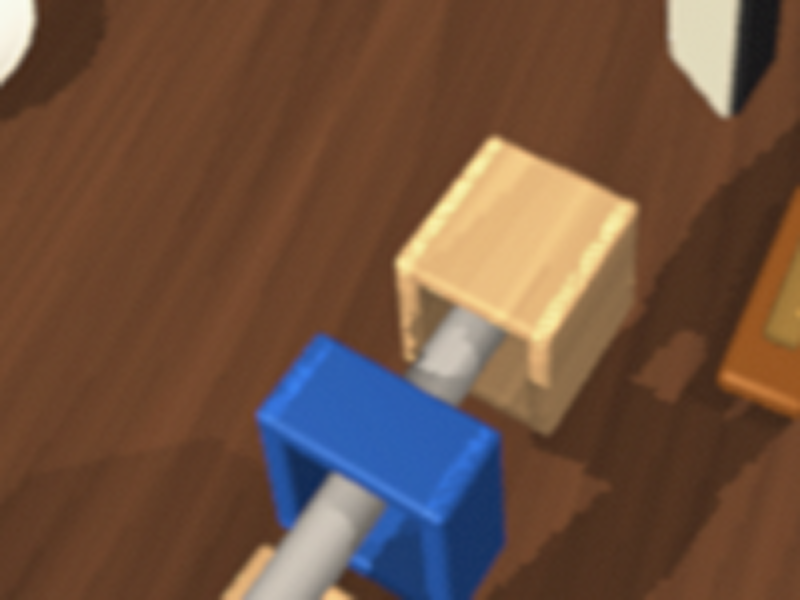

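View pics/f0.png

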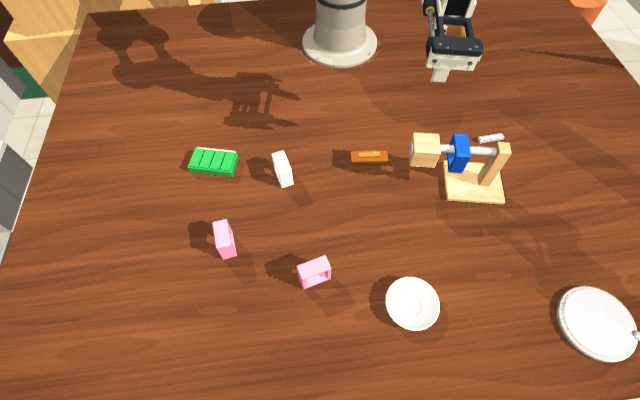

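Run:
```python
from h import *
a=cam("scene");b=cam("side")
tip=np.array([.486,.076,.110]);n=np.array([.2079,.978,0]);x=np.array([.978,-.2079,0])
def f(c,x0,y0,k,pts,z,l):
    q=np.array([plane(c,x0+(p+.5)/k-.5,y0+(r+.5)/k-.5,z)-tip for p,r in pts]);print(l,"x",(q@x).round(4),"y",(q@n).round(4),"mean",(q@x).mean().round(4),(q@n).mean().round(4))
f(a,400,100,5,[(70,162),(195,172),(203,265),(62,262)],.125,"knob sc")
f(b,220,250,4,[(495,137),(637,207),(542,340),(398,262)],.125,"knob sd")
f(a,400,100,5,[(272,170),(342,170),(352,285),(278,282)],.126,"ring sc")
f(b,220,250,4,[(320,336),(500,435),(438,520),(259,412)],.126,"ring sd")
```

```text
knob sc x [-0.0235 -0.0221  0.0238  0.0265] y [-0.0088  0.0392  0.0386 -0.014 ] mean 0.0012 0.0138
knob sd x [ 0.022  -0.0234 -0.0219  0.0225] y [-0.009  -0.0089  0.04    0.0399] mean -0.0002 0.0155
ring sc x [-0.0246 -0.0267  0.0298  0.0305] y [0.0686 0.0955 0.0926 0.0654] mean 0.0023 0.0805
ring sd x [ 0.0268 -0.0266 -0.0253  0.0273] y [0.0694 0.0685 0.0946 0.0946] mean 0.0005 0.0818
```

Knob at y ≈ 15 mm and ring at y ≈ 81 mm from the tip. Both are centred sideways and level, and the arm is well clear. Handing in.

```bash
python3 -c "
from rig import ctrl
print(ctrl.close_job(), ctrl.read_state()['time_s'])"
```

```text
the job is handed in; nothing more can be done
the job is handed in; nothing more can be done
```

The blue ring is threaded on the rod, and the knob is pushed on to the tip until it stopped (about 23 N at the wrist). Both are released, and I handed the job in at about 18 s of the 58 s.

| Last camera check (two views) | Ring | Knob |
|---|---|---|
| Centre in from the tip | 80–82 mm (needs 35 or more) | 14–15.5 mm (fully home is 17; 4–30 allowed) |
| Sideways offset | up to 2 mm (20 allowed) | about 1 mm (16 allowed) |

- **Height and tilt:** I did not measure these separately. Both parts hang squarely on the rod in the last pictures.
- **Other objects:** the white ring and both pink look-alikes appear unmoved in the last scene picture. I did not measure the white ring again.
- **Robot:** it was clear of everything, with only about 1 N of residual force reading. No check failed, and the two views agreed to about 2 mm.
- **Verdict:** handing in reports none, so these checks are the only evidence.

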